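# Send a mounted specimen to the microscope over the rocker tray

### The job

Pick the red specimen off the sloping drying rack and set it down flat and gently on the half of the white rocker tray that lies next to the blue receiver, then let go, so that its own weight tips the tray and it slides into the blue receiver. Do not drop it onto the tray, do not push the tray with the gripper, and leave the other specimens, the blower and the bottle alone.

Things in the scene. Friction and masses are not known exactly. Their poses are not given: they have to be found in the camera images.
- spec_red: The specimen to deliver: red resin cylinder, 32 mm diameter, 24 mm tall, 0.05 to 0.08 kg, with a bright 14 mm steel square in its polished top face. Origin: centre of its underside; +z along its axis to the polished face. It starts lying loose and flat on the slope of the rack, its axis leaning 30 degrees to the rack's front, in any of the three places of the row.
- spec_red_center (a point): Middle of the red specimen, on its axis 12 mm above its underside.
- spec_black: Another specimen, same size, black resin with a round brass inset. Leave it alone. Origin and axes as the red one's.
- spec_green: Another specimen, same size, green resin with a round aluminium inset. Leave it alone. Origin and axes as the red one's.
- rack: Fixed aluminium drying rack, 250 mm wide (y). Origin on the bench under its middle. Its slope, 90 mm long, faces its +x side (front, away from the robot) and rises 30 degrees towards -x, 32 to 78 mm high; normal (0.5, 0, 0.866) in its frame. A 10 mm lip along the low edge stops the specimens. Seats (underside centres) at x = 20.5, z = 43.4, y = -80, 0, 80 mm: 48 mm free between neighbours.
- sorter: Fixed stand of the rocker tray: grey base 100 x 100 mm, two aluminium posts at x = -34 and 34 mm (16 mm wide in y, tops 96 mm above the bench). Origin on the bench under the axle, z up. The axle runs along its x; the tray's length runs along its y, with one receiver at +y and one at -y.
- rocker: White slick rocker tray, 160 mm long (y), 52 mm wide inside (x) between side lips 5 mm high; ends open, black line across the middle. Origin: middle of its upper surface, on the axle, 90 mm above the bench; z normal to it. A weak damped spring keeps it level when empty; 0.4 N set 45 mm from the middle tips it fully, 26 degrees, to that side; it returns level when the load has slid off.
- receiver_blue: Blue open-topped receiver, fixed: 80 mm (x) by 96 mm (y), 42 mm tall, walls 4 mm, floor 4 mm above the bench. Origin: centre of its underside, 118 mm from the sorter's origin along the sorter's +y or -y (either end), turned like the sorter. A specimen sliding off the tipped tray falls in.
- receiver_yellow: The same receiver in yellow, at the other end of the tray: the wrong one.
- blower: Orange rubber-bulb air blower standing on the bench, 56 mm diameter, 90 mm tall. Origin: centre of its underside. Leave it alone.
- bottle: Small amber glass jar with a white cap, 48 mm diameter, 85 mm tall, standing on the bench. Origin: centre of its underside. Leave it alone.

How it is judged:
By the outcome, as a careful person would: the job done as asked, in the order asked, and still so for the second after the job is handed in, with the robot touching nothing.
It also fails if it takes over 43 s, if anything falls off the work surface, if the arm or the gripper's body presses on something with over 40 N, if the wrist force passes 120 N, or if a joint passes its speed limit or range.

### The arm

A 6-joint arm with a two-finger parallel gripper is mounted at the origin on the work surface. World frame = base frame: x ahead of the robot, y to its left, z up, the work surface at z = 0. Lengths are in m, angles in rad, forces in N, time in s.
With the tool pointing down it reaches from about 0.25 to 0.775 m from the base axis. Payload 4 kg.
Tool frame: the origin (TCP) lies midway between the tips of the shut fingers; the grasp point (between the pads) lies 19 mm behind it; z points along the fingers, y is the line along which they close (so a half turn about z gives the same grasp; the last joint's range is limited). The gripper opens to 94 mm and grips with 3 to 60 N. Pads are 16 mm wide; open, the fingers measure 119 mm over their backs; the gripper's body (75 mm by 177 mm) begins 78 mm behind the grasp point.
Start: joints at [1.002, 0.087, 1.371, -0, 1.684, -0.103], TCP at [0.247, 0.491, 0.206] pointing down, gripper open.
Joint ranges: [-3.1, 3.1], [-0.76, 2.03], [0.27, 2.55], [-1.08, 4.22], [0.17, 2.65], [-2.57, 2.57]. Speed limits (rad/s): [2.79, 2.79, 3.14, 3.14, 3.14, 3.14].

### API

Orientations are given as [roll, pitch, yaw] about the fixed x, y, z axes, in that order (R = Rz(yaw) Ry(pitch) Rx(roll)).
In Python, from bench import sensors, eyes, job gives the robot as it stands.
- The arm moves only by the tool arm_command, never from a script. Its argument "series" is a list of rows, each a list of 7 numbers: the opening, from 0 (shut) to 1 (fully open), then the shift along the tool's x, y, z in cm, then the turn, a rotation vector about the tool's x, y, z in rad. In form: [[fingers, dx, dy, dz, wx, wy, wz], ...]. A call has 1 to 20 rows; each row shifts and turns the commanded pose from where the row before left it, along the tool's axes as they then stand; what a row does not reach is not made up. A row lasts 1/10 s, in which the tool goes at most 50 mm and 8.59 degrees, less where a joint would pass 70% of its speed; a pose out of reach is approached as far as the arm can. A call with a gripper value outside its range is refused whole. The fingers move at their own pace and stop on an object; the grip force is fixed at half the most. Time passes only in rows, so rows that do not move let the fingers close. It gives the time, the measured TCP pose, the force and the opening at its end, in the units of the state.
- sensors.get_obs(): the state, without advancing time (a new reading comes with each control period).
- eyes.snapshot(name): name is "side" or "top"; returns the picture (480x640x3 uint8, blue, green, red); there is no depth.
- eyes.get_calibration(name): a dict with "mtx" (3x3 intrinsics, pixels), "k1" (the pictures are not rectified: a ray, as slopes to the right and down, at radius r is drawn at 1 + k1 r^2 times it, then the intrinsics apply), "R" (3x3) and "t" (3): a world point X has camera coordinates R X + t. Camera axes: x right, y down, z forward; pixel columns grow to the right and rows downward; lengths in m; the calibration is good to about 2 mm. A picture is of the moment at which its call begins. get_calibration takes no time and is no camera call.
- job.close_job(): hands the job in, once; it reports no verdict.
The state is a dict: "time": time; "joint_positions": joint angles; "qvel": joint speeds; "joint_torque": joint torques, N m; "tool_pos": TCP position; "ee_rot": TCP orientation; "wrist_force": force on the tool from outside, world axes, zero at the start; "wrist_torque": the same for the moment, N m; "width": finger opening in m.
Only numpy, scipy, OpenCV 4.12 (cv2) and the standard library are available. Lean on these libraries where they do the work, as an engineer would, in place of code of your own. Each camera call takes 0.05 s, during which the arm holds its last target. There are 200 camera calls.

## Working session

There is one attempt and no reset: what is moved stays moved. The work goes in short steps, Python scripts to look and compute and a tool call to move; the robot and the scene stay as the last step left them, time stands still between calls to the robot, and variables do not carry over. Pictures are saved under pics/ and viewed, on a budget of 10 in all, crops included, one or two more only if the job needs it, and the job is handed in when it is done.

Besides the shell and the picture viewer there is one more tool, called after "Request:" as name(argument=value, ...) on one line, values as JSON. arm_command: Moves the arm, as the interface text tells. Its arguments: {"type":"object","properties":{"series":{"type":"array","items":{"type":"array","items":{"type":"number"}}}},"required":["series"]}

```bash
mkdir -p pics
python3 - <<'E'
from bench import sensors, eyes
import cv2
for n in("side","top"):
    cv2.imwrite(f"pics/{n}0.png",eyes.snapshot(n)); c=eyes.get_calibration(n); print(n,c)
o=sensors.get_obs();print(o)
E
```

```text
side {'mtx': array([[608.18442079,   0.        , 303.03094082],
       [  0.        , 608.18442079, 247.66789614],
       [  0.        ,   0.        ,   1.        ]]), 'k1': -0.005074051174496484, 'R': array([[ 0.70426508, -0.70988069, -0.00894939],
       [-0.52039124, -0.50761783, -0.68667102],
       [ 0.48291163,  0.48825561, -0.72691321]]), 't': array([-0.43632009,  0.39389831,  0.91686677])}
top {'mtx': array([[560.81098793,   0.        , 323.54989507],
       [  0.        , 560.81098793, 237.59958775],
       [  0.        ,   0.        ,   1.        ]]), 'k1': -0.13715281505463528, 'R': array([[ 0.01918041, -0.9993688 , -0.02990185],
       [-0.99518601, -0.01620815, -0.09665454],
       [ 0.09610888,  0.03161177, -0.99486872]]), 't': array([0.01576089, 0.64812551, 1.04937287])}
{'time': 0.1, 'joint_positions': array([ 1.00186830e+00,  8.79432363e-02,  1.37209777e+00, -1.24723627e-05,
        1.68359271e+00, -1.03088615e-01]), 'qvel': array([-3.57373609e-05, -2.01772267e-03, -1.99477319e-03,  2.52243759e-04,
       -7.24383934e-04,  2.12316597e-04]), 'joint_torque': array([ 2.41181668e-03, -3.41248119e+01, -3.03304446e+01,  7.19128805e-02,
        3.04341910e-02, -9.52721575e-05]), 'tool_pos': array([0.24678225, 0.49097855, 0.20438997]), 'ee_rot': array([-3.13956115e+00, -1.97707688e-04,  2.67575165e+00]), 'wrist_force': array([ 0.41341326, -0.42562792, -0.27536586]), 'wrist_torque': array([-0.00740529,  0.02083462,  0.05565989]), 'width': 0.09372983178767201}
```

View pics/top0.png

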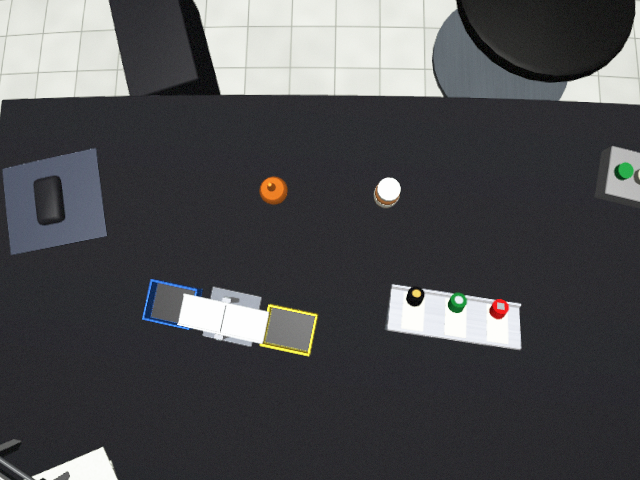

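View pics/side0.png

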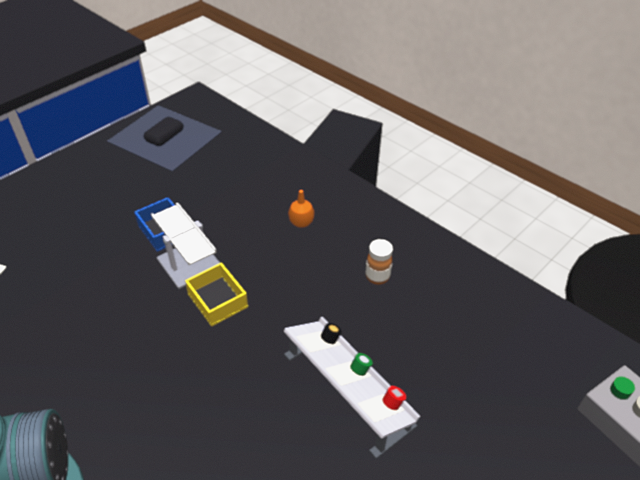

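```bash
cat > h.py <<'E'
import cv2, numpy as np
from bench import eyes, sensors
def cal(n): return eyes.get_calibration(n)
def ray(n,p):
    c=cal(n); K=c["mtx"]; s=np.array([(p[0]-K[0,2])/K[0,0],(p[1]-K[1,2])/K[1,1]]); u=s.copy()
    for _ in range(20): u=s/(1+c["k1"]*(u@u))
    d=c["R"].T@np.array([u[0],u[1],1]); return -c["R"].T@c["t"], d/np.linalg.norm(d)
def plane(n,p,z):
    o,d=ray(n,p); return o+d*(z-o[2])/d[2]
def tri(p,q):
    o1,d1=ray("top",p);o2,d2=ray("side",q)
    s=np.linalg.lstsq(np.c_[d1,-d2],o2-o1,rcond=None)[0]
    a,b=o1+d1*s[0],o2+d2*s[1]; return (a+b)/2,np.linalg.norm(a-b)
def blobs(m,amin=10):
    k,l,st,c=cv2.connectedComponentsWithStats(m.astype(np.uint8)); return [(st[i,4],*c[i].round(2),st[i,:4]) for i in range(1,k) if st[i,4]>=amin]
def hsv(im): return [x.astype(int) for x in cv2.split(cv2.cvtColor(im,cv2.COLOR_BGR2HSV))]
E
python3 - <<'E'
from h import *
for n,roi in(("top",(130,270,540,370)),("side",(120,180,440,460))):
    im=cv2.imread(f"pics/{n}0.png"); H,S,V=hsv(im)
    x0,y0,x1,y1=roi; R=np.zeros(H.shape,bool);R[y0:y1,x0:x1]=1
    for nm,m in dict(red=((H<6)|(H>174))&(S>150)&(V>90),green=(H>50)&(H<80)&(S>120)&(V>50),blue=(H>100)&(H<120)&(S>170)&(V>90),yellow=(H>22)&(H<34)&(S>140)&(V>90),white=(S<25)&(V>215),brass=(H>15)&(H<30)&(S>80)&(V>90)).items():
        print(n,nm)
        for b in blobs(m&R,15):print("  ",b)
        if nm in("red","green","blue","yellow"):
            cs,_=cv2.findContours((m&R).astype(np.uint8),cv2.RETR_EXTERNAL,2); c=max(cs,key=cv2.contourArea); print("  ext rect",cv2.minAreaRect(c))
E
python3 - <<'E'
import cv2,numpy as np
a=cv2.imread('pics/top0.png');b=cv2.imread('pics/side0.png')
f=lambda im,x,y,w,h,W:cv2.resize(im[y:y+h,x:x+w],(W,300),interpolation=cv2.INTER_CUBIC)
o=np.vstack([np.hstack([f(a,135,270,190,95,600)]) , np.hstack([f(b,125,190,130,140,280),f(b,280,310,150,140,320)])])
cv2.imwrite('pics/crop1.png',o)
E
```

```text
top red
   (np.int32(219), np.float64(498.09), np.float64(308.99), array([490, 299,  18,  20], dtype=int32))
  ext rect ((498.65380859375, 308.26922607421875), (15.808956146240234, 19.691856384277344), 33.6900634765625)
top green
   (np.int32(218), np.float64(456.44), np.float64(302.8), array([448, 292,  19,  21], dtype=int32))
  ext rect ((457.08624267578125, 302.03448486328125), (16.155494689941406, 20.42648696899414), 21.801406860351562)
top blue
   (np.int32(172), np.float64(168.31), np.float64(286.04), array([146, 279,  52,  21], dtype=int32))
   (np.int32(187), np.float64(160.1), np.float64(319.96), array([142, 301,  48,  29], dtype=int32))
  ext rect ((162.8394317626953, 322.0771484375), (51.31208038330078, 17.783031463623047), 33.36636734008789)
top yellow
   (np.int32(30), np.float64(416.17), np.float64(293.2), array([413, 290,   7,   7], dtype=int32))
   (np.int32(551), np.float64(290.65), np.float64(331.88), array([259, 304,  59,  53], dtype=int32))
  ext rect ((288.5190734863281, 329.6104736328125), (51.756370544433594, 43.93152618408203), 12.011479377746582)
top white
  
[... 2126 characters left out ...]
(4075), np.float64(349.57), np.float64(378.35), array([285, 322, 130, 114], dtype=int32))
   (np.int32(48), np.float64(347.83), np.float64(344.83), array([340, 337,  17,  17], dtype=int32))
   (np.int32(34), np.float64(363.59), np.float64(358.65), array([360, 356,   8,   6], dtype=int32))
   (np.int32(41), np.float64(380.27), np.float64(377.66), array([371, 368,  18,  19], dtype=int32))
   (np.int32(44), np.float64(410.84), np.float64(408.82), array([404, 401,  15,  16], dtype=int32))
side brass
   (np.int32(1795), np.float64(216.9), np.float64(293.72), array([185, 262,  64,  64], dtype=int32))
   (np.int32(55), np.float64(333.31), np.float64(328.0), array([329, 325,  10,   7], dtype=int32))
```

View pics/crop1.png

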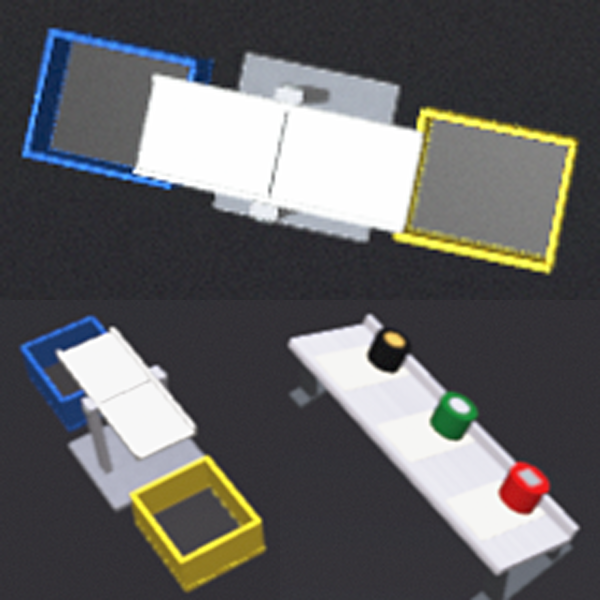

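Crop: the tray's black line sits near top px (223,318), with the blue receiver at the image-left (+y) end. The red specimen is at the right-hand end of the rack, with its inset near top px (501,307) and side px (395,394). Now the 3D numbers.

Run:
```python
from h import *
T={};P={}
for n,rois in(("top",dict(red=(489,298,509,318),green=(449,292,466,309))),("side",dict(red=(383,385,407,407),green=(352,353,372,370)))):
    im=cv2.imread(f"pics/{n}0.png"); H,S,V=hsv(im)
    for k,(a,b,c,d) in rois.items():
        m0=(((H<8)|(H>172)) if k=="red" else (H>50)&(H<85))&(S>110)&(V>40)
        cs,_=cv2.findContours(m0.astype(np.uint8),cv2.RETR_EXTERNAL,2)
        cs=[q for q in cs if a<=q[:,0,0].mean()<=c and b<=q[:,0,1].mean()<=d]; q=cv2.convexHull(max(cs,key=cv2.contourArea))
        M=np.zeros(H.shape,np.uint8);cv2.fillPoly(M,[q],1);M=cv2.erode(M,np.ones((2,2)))
        bl=blobs((M>0)&(S<110)&(V>130),8); print(n,k,bl); P[n,k]=max(bl,key=lambda t:t[0])[1:3]
P["top","black"]=(416.15,293);P["side","black"]=(333.31,328)
for k in("red","green","black"):
    print(k,tri(P["top",k],P["side",k]),"z-plane top",plane("top",P["top",k],.0642),"side",plane("side",P["side",k],.0642))
# tray
for n,roi in(("top",(170,290,275,345)),("side",(150,200,218,265))):
    im=cv2.imread(f"pics/{n}0.png"); H,S,V=hsv(im); m=np.zeros(H.shape,np.uint8)
    a,b,c,d=roi; m[b:d,a:c]=((S<40)&(V>190))[b:d,a:c]
    m=cv2.morphologyEx(m,cv2.MORPH_OPEN,np.ones((5,5)))if 0 else m
    cs,_=cv2.findContours(m,cv2.RETR_EXTERNAL,2);c=max(cs,key=cv2.contourArea);print(n,cv2.contourArea(c));
    box=cv2.boxPoints(cv2.minAreaRect(c)) if n=="top" else cv2.approxPolyDP(cv2.convexHull(c),4,True)[:,0]
    W=np.array([plane(n,p,.092) for p in box]);print(box.round(1).tolist(),W.round(4).tolist(),W.mean(0),[np.linalg.norm(W[i]-W[i-1]).round(4) for i in range(len(W))])
# yellow outer rim at .042
for n,col in(("top","y"),("top","b"),("side","y"),("side","b")):
    im=cv2.imread(f"pics/{n}0.png"); H,S,V=hsv(im); m=((H>20)&(H<36)&(S>120)&(V>70)) if col=="y" else ((H>100)&(H<122)&(S>150)&(V>60))
    m[:190]=0;m[360:]=0;m[:,:130]=0;m[:,330:]=0
    pts=np.argwhere(m)[:,::-1].astype(np.float32)
    c=cv2.minAreaRect(pts);box=cv2.boxPoints(c)
    if n=="side": box=cv2.approxPolyDP(cv2.convexHull(pts.astype(int)),4,True)[:,0]
    W=np.array([plane(n,p,.042) for p in box]);print(n,col,box.round().tolist(),W[:,:2].round(4).tolist(),W.mean(0).round(4),[np.linalg.norm(W[i]-W[i-1]).round(4) for i in range(len(W))])
```

```text
top red [(np.int32(49), np.float64(500.31), np.float64(305.8), array([497, 302,   8,   8], dtype=int32))]
top green [(np.int32(59), np.float64(458.42), np.float64(299.47), array([454, 296,  10,   8], dtype=int32))]
side red [(np.int32(45), np.float64(396.56), np.float64(392.58), array([392, 389,  10,   8], dtype=int32))]
side green [(np.int32(61), np.float64(363.39), np.float64(358.69), array([359, 355,  10,   8], dtype=int32))]
red (array([ 0.52333705, -0.30563029,  0.06494857]), np.float64(0.002179365787798744)) z-plane top [ 0.52254697 -0.30505173  0.0642    ] side [ 0.52460993 -0.30609428  0.0642    ]
green (array([ 0.53411594, -0.2264286 ,  0.06583017]), np.float64(0.0018191339934742375)) z-plane top [ 0.53343902 -0.22613376  0.0642    ] side [ 0.535718   -0.22637278  0.0642    ]
black (array([ 0.54504999, -0.14773985,  0.06568779]), np.float64(0.0019263593807191098)) z-plane top [ 0.54433942 -0.14728473  0.0642    ] side [ 0.54662598 -0.14764076  0.0642    ]
top 2923.0
[[175.6999969482422, 330.70001220703125], [184.10000610351562, 288.6000061035156], [269.79998779296875, 305.79
[... 1059 characters left out ...]
.3176 0.042 ] [np.float64(0.1065), np.float64(0.0821), np.float64(0.1068), np.float64(0.0811)]
side y [[247, 307], [210, 325], [188, 295], [186, 280], [221, 262], [246, 292]] [[0.4821, 0.009], [0.4082, 0.0261], [0.4233, 0.1097], [0.4435, 0.142], [0.5207, 0.1296], [0.5045, 0.037]] [0.4637 0.0756 0.042 ] [np.float64(0.0359), np.float64(0.0759), np.float64(0.085), np.float64(0.038), np.float64(0.0782), np.float64(0.094)]
side b [[167, 197], [173, 204], [164, 247], [156, 250], [134, 212]] [[0.5616, 0.3626], [0.557, 0.3347], [0.4663, 0.2438], [0.45, 0.2486], [0.4832, 0.3743]] [0.5036 0.3128 0.042 ] [np.float64(0.0792), np.float64(0.0282), np.float64(0.1284), np.float64(0.017), np.float64(0.1301)]
```

Request:
arm_command(series=[[0.65,-3.2,-2.88,-0.08,0,0,0],[0.65,-3.2,-2.88,-0.08,0,0,0],[0.65,-3.2,-2.88,-0.08,0,0,0],[0.65,-3.2,-2.88,-0.08,0,0,0],[0.65,-3.2,-2.88,-0.08,0,0,0],[0.65,-3.2,-2.88,-0.08,0,0,0],[0.65,-3.2,-2.88,-0.08,0,0,0],[0.65,-3.2,-2.88,-0.08,0,0,0],[0.65,-3.2,-2.88,-0.08,0,0,0],[0.65,-3.2,-2.88,-0.08,0,0,0],[0.65,-3.2,-2.88,-0.08,0,0,0],[0.65,-3.2,-2.88,-0.08,0,0,0],[0.65,-3.2,-2.88,-0.08,0,0,0],[0.65,-3.2,-2.88,-0.08,0,0,0],[0.65,-3.2,-2.88,-0.08,0,0,0],[0.65,-3.2,-2.88,-0.08,0,0,0],[0.65,-3.2,-2.88,-0.08,0,0,0],[0.65,-3.2,-2.88,-0.08,0,0,0],[0.65,-3.2,-2.88,-0.08,0,0,0],[0.65,-3.2,-2.88,-0.08,0,0,0]])

```text
time: 2.1
tool_pos: [0.5603, -0.3122, 0.2206]
ee_rot: [3.141, -0.001, 2.676]
wrist_force: [0.7, -0.1, 0.5]
width: 0.0614
```

Request:
arm_command(series=[[0.65,0,0,0,0,0,0.148],[0.65,0,0,0,0,0,0.148],[0.65,0,0,0,0,0,0.148],[0.65,0,0,0,0,0,0.148],[0.65,0,0,0,0,0,0.148],[0.65,0,0,0,0,0,0.148],[0.65,0,0,0,0,0,0.148],[0.65,0,0,0,0,0,0.148],[0.65,0,0,0,0,0,0.148],[0.65,0,0,0,0,0,0.148],[0.65,0,0,0,0,0,0.148],[0.65,0,0,0,0,0,0.148],[0.65,0,0,0,0,0,0.148],[0.65,0,0,0,0,0,0.148],[0.65,0,0,0,0,0,0.148],[0.65,0,0,0,0,0,0.148],[0.65,0,0,0,0,0,0.148],[0.65,0,0,0,0,0,0.148],[0.65,0,0,0,0,0,0.148]])

```text
time: 4.0
tool_pos: [0.5599, -0.3105, 0.2206]
ee_rot: [-3.141, 0.001, -0.142]
wrist_force: [0.2, -0.1, 0.0]
width: 0.0611
```

```bash
cat >> h.py <<'E'
from scipy.spatial.transform import Rotation as Ro
n_=np.array([.4953,-.0682,.866]); yr=np.array([.1363,.9907,0]); face=np.array([.5235,-.3056,.0642])
def pick(h):
    z=-n_/np.linalg.norm(n_); y=-yr; x=np.cross(y,z); return face-.024*n_+h*n_, np.c_[x,y,z]
ys=np.array([.1805,.9836,0]); xs=np.array([.9836,-.1805,0]); sc=np.array([.493,.2065,.09])
def place(h,d=.045):
    z=np.array([0,0,-1.]); y=xs; x=np.cross(y,z); return sc+d*ys+[0,0,h], np.c_[x,y,z]
def go(P):
    o=sensors.get_obs(); R=Ro.from_euler("xyz",o["ee_rot"]).as_matrix(); p,T=P
    print("t",round(o["time"],2),"tcp",o["tool_pos"].round(4),"j",o["joint_positions"].round(2),"F",o["wrist_force"].round(2),"w",o["width"].round(4))
    print("shift cm, now-frame",(R.T@(p-o["tool_pos"])*100).round(2),"target-frame",(T.T@(p-o["tool_pos"])*100).round(2),"turn",Ro.from_matrix(R.T@T).as_rotvec().round(4))
E
python3 -c "
from h import *
go(pick(.0975))"
```

```text
Traceback (most recent call last):
  File "h.py", line 26, in go
    print("t",round(o["time"],2),"tcp",o["tool_pos"].round(4),"j",o["joint_positions"].round(2),"F",o["wrist_force"].round(2),"w",o["width"].round(4))
                                                                                                                                  ^^^^^^^^^^^^^^^^
AttributeError: 'float' object has no attribute 'round'
```

```bash
sed -i 's/o\["width"\].round(4)/round(o["width"],4)/' h.py
python3 -c "
from h import *
go(pick(.0975))"
```

```text
t 4.0 tcp [ 0.5599 -0.3105  0.2206] j [-0.59  0.29  1.1   0.    1.75  1.12] F [ 0.18 -0.05  0.04] w 0.0611
shift cm, now-frame [0.01 0.02 9.27] target-frame [4.64 0.01 8.03] turn [-0.0022 -0.5222 -0.0052]
```

Request:
arm_command(series=[[0.65,0,0,0,0,-0.1306,-0.0013],[0.65,0,0,0,0,-0.1306,-0.0013],[0.65,0,0,0,0,-0.1306,-0.0013],[0.65,0,0,0,0,-0.1306,-0.0013],[0.65,1.55,0,2.68,0,0,0],[0.65,1.55,0,2.68,0,0,0],[0.65,1.55,0,2.68,0,0,0],[0.65,0,0,0,0,0,0],[0.65,0,0,0,0,0,0]])

```text
time: 4.9
tool_pos: [0.5598, -0.3103, 0.128]
ee_rot: [-3.139, 0.525, -0.13]
wrist_force: [-0.2, -0.1, 0.5]
width: 0.0609
```

```bash
python3 -c "
from h import *
go(pick(.0075))
a=eyes.snapshot('top');b=eyes.snapshot('side')
f=lambda im,x,y,w,h:cv2.resize(im[y:y+h,x:x+w],(400,400),interpolation=cv2.INTER_CUBIC)
cv2.imwrite('pics/c2.png',np.hstack([f(a,400,240,150,150),f(b,290,280,150,150)]))"
```

```text
t 4.9 tcp [ 0.5598 -0.3103  0.128 ] j [-0.5   0.73  0.76 -0.21  2.14  1.13] F [-0.16 -0.12  0.54] w 0.0609
shift cm, now-frame [0.03 0.02 9.01] target-frame [0.02 0.03 9.01] turn [0.0007 0.0015 0.0059]
```

View pics/c2.png

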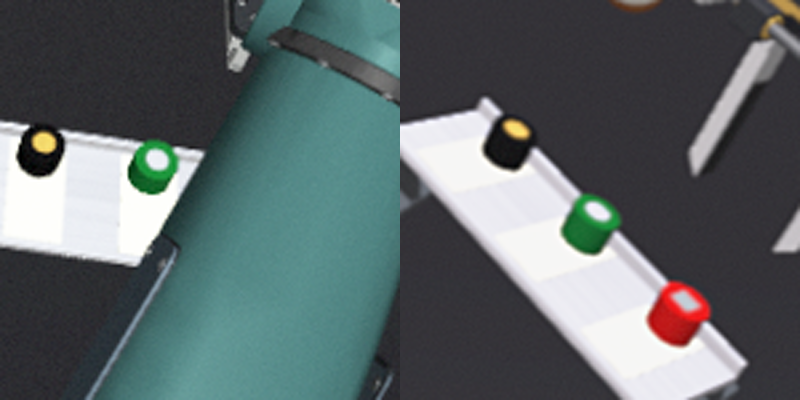

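Side view: the open fingers stand over the red specimen, tips near side px (401,344) and (433,374). The neighbours are untouched. I'll check those tips against kinematics.

```bash
cat >> h.py <<'E'
def proj(n,X):
    c=cal(n); v=c["R"]@np.asarray(X)+c["t"]; u=v[:2]/v[2]; u=u*(1+c["k1"]*(u@u)); K=c["mtx"]; return [K[0,0]*u[0]+K[0,2],K[1,1]*u[1]+K[1,2]]
E
python3 -c "
from h import *
p,T=pick(.0975)
for s in(.0305,-.0305):print(np.round([proj('side',p+s*T[:,1]+w*T[:,0]) for w in(-.008,0,.008)],1).tolist())"
```

```text
[[428.8, 373.4], [431.6, 372.4], [434.5, 371.4]]
[[400.8, 346.7], [403.7, 345.8], [406.6, 345.0]]
```

Request:
arm_command(series=[[0.65,0,0,2.0,0,0,0.006],[0.65,0,0,2.0,0,0,0],[0.65,0,0,2.0,0,0,0],[0.65,0,0,1.0,0,0,0],[0.65,0,0,0.7,0,0,0],[0.65,0,0,0.5,0,0,0],[0.65,0,0,0.4,0,0,0],[0.65,0,0,0.4,0,0,0],[0.65,0,0,0,0,0,0],[0.65,0,0,0,0,0,0]])

```text
time: 6.0
tool_pos: [0.516, -0.3046, 0.0507]
ee_rot: [3.14, 0.522, -0.137]
wrist_force: [-1.2, 0.2, 0.6]
width: 0.0613
```

```bash
python3 -c "
from h import *
go(pick(.0075))
b=eyes.snapshot('side')
cv2.imwrite('pics/c3.png',cv2.resize(b[330:450,330:450],(600,600),interpolation=cv2.INTER_CUBIC))"
```

```text
t 6.0 tcp [ 0.516  -0.3046  0.0507] j [-0.52  0.66  1.02 -0.2   1.95  1.16] F [-1.18  0.24  0.6 ] w 0.0613
shift cm, now-frame [-0.02 -0.    0.1 ] target-frame [-0.02 -0.    0.1 ] turn [ 0.0016 -0.0015 -0.0005]
```

View pics/c3.png

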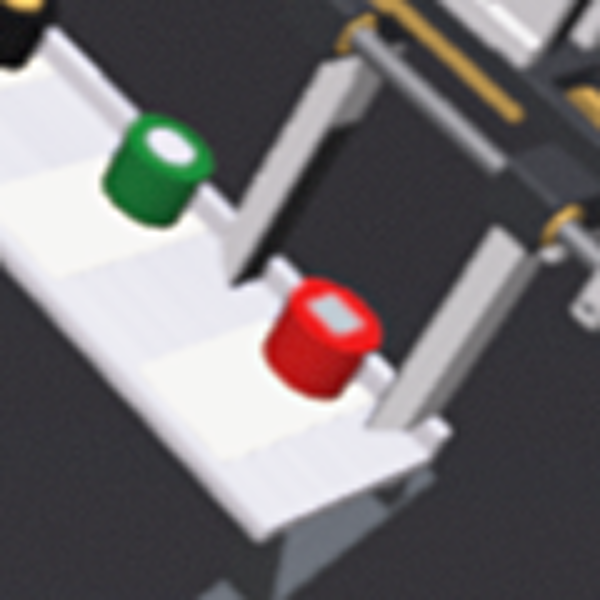

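Side crop: the fingers straddle the red specimen (red near crop (322,340)), with tips just above the slope and clear of green. Closing.

Request:
arm_command(series=[[0.65,0,0,0.1,0,0,0],[0,0,0,0,0,0,0],[0,0,0,0,0,0,0],[0,0,0,0,0,0,0],[0,0,0,0,0,0,0],[0,0,0,0,0,0,0],[0,0,0,0,0,0,0],[0,0,0,0,0,0,0],[0,0,0,0,0,0,0]])

```text
time: 6.95
tool_pos: [0.5154, -0.3045, 0.0497]
ee_rot: [3.14, 0.522, -0.137]
wrist_force: [0.2, 0.1, 0.5]
width: 0.0311
```

```bash
python3 -c "
from h import *
go(pick(.0075))"
```

```text
t 6.95 tcp [ 0.5154 -0.3045  0.0497] j [-0.52  0.66  1.02 -0.2   1.95  1.16] F [0.16 0.05 0.52] w 0.0311
shift cm, now-frame [-0.01 -0.   -0.01] target-frame [-0.01 -0.   -0.01] turn [ 0.0016 -0.0013 -0.0006]
```

Request:
arm_command(series=[[0,0,0,-0.5,0,0,0],[0,0,0,-1.5,0,0,0],[0,0,0,-3,0,0,0],[0,0,0,-4,0,0,0],[0,0,0,-4,0,0,0],[0,0,0,-3,0,0,0],[0,0,0,0,0,0.1305,0],[0,0,0,0,0,0.1305,0],[0,0,0,0,0,0.1305,0],[0,0,0,0,0,0.1305,0],[0,0,0,-2,0,0,0],[0,0,0,-2,0,0,0],[0,0,0,0,0,0,0]])

```text
time: 8.25
tool_pos: [0.595, -0.3156, 0.2327]
ee_rot: [3.137, -0.006, -0.137]
wrist_force: [0.9, 0.6, 0.4]
width: 0.0317
```

```bash
python3 -c "
from h import *
go(place(.12))"
```

```text
t 8.25 tcp [ 0.595  -0.3156  0.2327] j [-0.57  0.36  0.99 -0.    1.78  1.14] F [0.88 0.57 0.39] w 0.0317
shift cm, now-frame [-17.03 -54.84   1.93] target-frame [ 54.02 -19.46   2.27] turn [ 7.8000e-03 -1.1000e-03 -1.5259e+00]
```

Request:
arm_command(series=[[0,-0.5,-1.6,0,0,0,0],[0,-1.1,-3.55,0,0,0,0],[0,-1.1,-3.55,0,0,0,0],[0,-1.1,-3.55,0,0,0,0],[0,-1.1,-3.55,0,0,0,0],[0,-1.1,-3.55,0,0,0,0],[0,-1.1,-3.55,0,0,0,0],[0,-1.1,-3.55,0,0,0,0],[0,-1.1,-3.55,0,0,0,0],[0,-1.1,-3.55,0,0,0,0],[0,-1.1,-3.55,0,0,0,0],[0,-1.1,-3.55,0,0,0,0],[0,-1.1,-3.55,0,0,0,0],[0,-1.1,-3.55,0,0,0,0],[0,-1.1,-3.55,0,0,0,0],[0,-1.1,-3.55,0,0,0,0],[0,0,0,0,0,0,0]])

```text
time: 9.95
tool_pos: [0.4994, 0.2556, 0.2264]
ee_rot: [3.141, 0.003, -0.13]
wrist_force: [-0.1, -1.7, -0.8]
width: 0.0313
```

Request:
arm_command(series=[[0,0,0,0,0,0,-0.1387],[0,0,0,0,0,0,-0.1387],[0,0,0,0,0,0,-0.1387],[0,0,0,0,0,0,-0.1387],[0,0,0,0,0,0,-0.1387],[0,0,0,0,0,0,-0.1387],[0,0,0,0,0,0,-0.1387],[0,0,0,0,0,0,-0.1387],[0,0,0,0,0,0,-0.1387],[0,0,0,0,0,0,-0.1387],[0,0,0,0,0,0,-0.1387],[0,0,0,0,0,0,0],[0,0,0,0,0,0,0]])

```text
time: 11.25
tool_pos: [0.5008, 0.251, 0.2271]
ee_rot: [-3.141, 0.002, 1.386]
wrist_force: [0.8, 0.9, -1.4]
width: 0.0316
```

```bash
python3 -c "
from h import *
go(place(.04))"
```

```text
t 11.25 tcp [0.5008 0.251  0.2271] j [ 0.36  0.11  1.31 -0.    1.73  0.55] F [ 0.81  0.91 -1.42] w 0.0316
shift cm, now-frame [0.01 0.04 9.71] target-frame [-0.01  0.03  9.71] turn [-0.0007  0.0023 -0.0034]
```

Request:
arm_command(series=[[0,0,0,2,0,0.002,-0.003],[0,0,0,3,0,0,0],[0,0,0,3,0,0,0],[0,0,0,1.7,0,0,0],[0,0,0,0,0,0,0],[0,0,0,0,0,0,0],[0,0,0,0,0,0,0]])

```text
time: 11.95
tool_pos: [0.5017, 0.2518, 0.1324]
ee_rot: [3.139, -0.002, 1.391]
wrist_force: [0.4, -0.1, -0.5]
width: 0.0308
```

```bash
python3 -c "
from h import *
go(place(.0085))
a=eyes.snapshot('top');b=eyes.snapshot('side')
cv2.imwrite('pics/top4.png',a);cv2.imwrite('pics/side4.png',b)
f=lambda im,x,y,w,h:cv2.resize(im[y:y+h,x:x+w],(400,400),interpolation=cv2.INTER_CUBIC)
cv2.imwrite('pics/c4.png',np.hstack([f(a,140,250,120,120),f(b,130,170,100,100)]))"
```

```text
t 11.95 tcp [0.5017 0.2518 0.1324] j [0.36 0.14 1.46 0.   1.54 0.54] F [ 0.38 -0.06 -0.46] w 0.0308
shift cm, now-frame [-0.12 -0.05  3.39] target-frame [-0.11 -0.04  3.39] turn [ 0.0024 -0.002   0.0021]
```

View pics/c4.png

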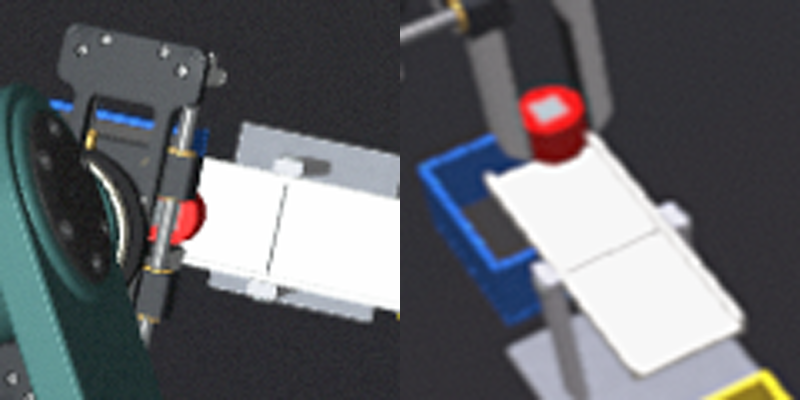

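```bash
python3 -c "
from h import *
im=cv2.imread('pics/side4.png');H,S,V=hsv(im)
m=((H<8)|(H>172))&(S>110)&(V>60);m[:180]=0;m[225:]=0;m[:,:150]=0;m[:,190:]=0
pts=np.argwhere(m)[:,::-1];M=np.zeros(H.shape,np.uint8);cv2.fillPoly(M,[cv2.convexHull(pts.astype(np.int32))],1)
print(blobs(m), 'inset',blobs((M>0)&(S<110)&(V>130),8))
T=np.array([.5017,.2518,.1324])
print('pred face',proj('side',T+[0,0,.0165]),'per mm z',np.subtract(proj('side',T+[0,0,.0175]),proj('side',T+[0,0,.0165])),'base front',proj('side',T+[-.0113,-.0113,-.0075]),'max row',pts.max(0))
print('tray centre',proj('side',sc))
print('tray corners',[np.round(proj('side',sc+a*.08*ys+b*.027*xs),1).tolist() for a in(1,-1) for b in(-1,1)])
print('blue line pt d=45',proj('side',sc+.045*ys))
"
```

```text
[(np.int32(234), np.float64(168.35), np.float64(200.34), array([160, 191,  17,  20], dtype=int32))] inset [(np.int32(36), np.float64(166.78), np.float64(196.81), array([163, 194,   9,   6], dtype=int32))]
pred face [np.float64(166.77044859717435), np.float64(197.2985136840912)] per mm z [-0.08895201 -0.38705604] base front [np.float64(167.65808965437512), np.float64(212.04711110713396)] max row [176 210]
tray centre [np.float64(182.21351213269196), np.float64(232.7118659985975)]
tray corners [[152.0, 215.2], [176.2, 204.7], [188.9, 263.5], [214.3, 251.3]]
blue line pt d=45 [np.float64(171.90363955842423), np.float64(219.67696141929628)]
```

Request:
arm_command(series=[[0,-0.1,-0.05,0.8,0.0024,-0.002,0.002],[0,0,0,1.0,0,0,0],[0,0,0,0.8,0,0,0],[0,0,0,0.4,0,0,0],[0,0,0,0.1,0,0,0],[0,0,0,0,0,0,0],[0,0,0,0,0,0,0],[0,0,0,0,0,0,0]])

```text
time: 12.85
tool_pos: [0.5002, 0.2507, 0.1001]
ee_rot: [-3.14, 0.001, 1.39]
wrist_force: [-0.0, -0.4, 0.1]
width: 0.0317
```

```bash
cat > look.py <<'E'
from h import *
import sys
go(place(.0075))
b=eyes.snapshot('side'); cv2.imwrite('pics/'+sys.argv[1]+'.png',b)
H,S,V=hsv(b); m=((H<8)|(H>172))&(S>110)&(V>60);m[:170]=0;m[270:]=0;m[:,:120]=0;m[:,200:]=0
print('red',blobs(m))
m=np.zeros(H.shape,np.uint8);m[225:265,165:218]=((S<40)&(V>190))[225:265,165:218]
p=cv2.findNonZero(m)[:,0]; print('yellow-end corners: lowest',p[p[:,1].argmax()],'rightmost',p[p[:,0].argmax()],'n',len(p))
E
python3 look.py s5; python3 -c "
import cv2;b=cv2.imread('pics/s5.png');cv2.imwrite('pics/c5.png',cv2.resize(b[180:270,135:225],(600,600),interpolation=cv2.INTER_CUBIC))"
```

```text
t 12.85 tcp [0.5002 0.2507 0.1001] j [0.36 0.15 1.51 0.   1.48 0.54] F [-0.02 -0.36  0.08] w 0.0317
shift cm, now-frame [0.02 0.09 0.26] target-frame [0.02 0.09 0.26] turn [-0.0018  0.001   0.001 ]
red [(np.int32(205), np.float64(170.84), np.float64(213.63), array([162, 205,  17,  18], dtype=int32))]
yellow-end corners: lowest [165 264] rightmost [217 261] n 1474
```

View pics/c5.png

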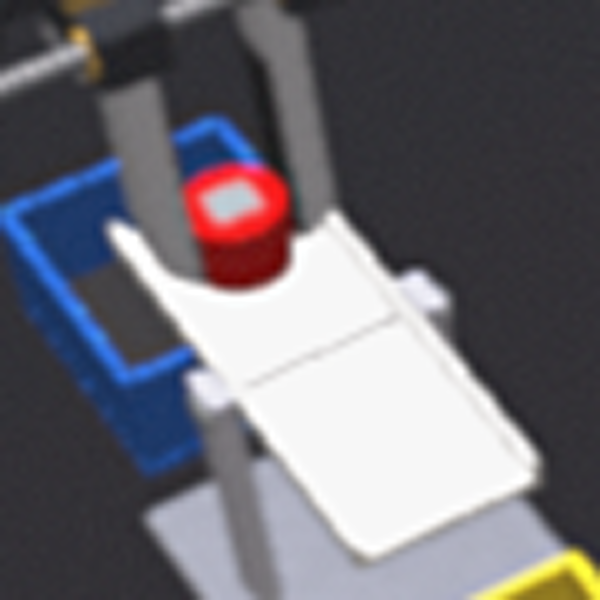

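Side crop: the specimen hangs level, a couple of mm over the tray, and the tray is still level (yellow end's near corner at side px ~(190.5,263.7)). I'll lower in small steps and watch the tray.

Request:
arm_command(series=[[0,0,0.06,0.07,0,0,0],[0,0,0,0.08,0,0,0],[0,0,0,0,0,0,0],[0,0,0,0,0,0,0]])

```text
time: 13.3
tool_pos: [0.5004, 0.2504, 0.098]
ee_rot: [-3.139, 0.002, 1.39]
wrist_force: [-0.3, 0.3, 0.2]
width: 0.031
```

```bash
cat > look.py <<'E'
from h import *
import sys
def tray(b):
    H,S,V=hsv(b); m=np.zeros(H.shape,np.uint8);m[195:270,145:222]=((S<25)&(V>215))[195:270,145:222]
    k,l,st,c=cv2.connectedComponentsWithStats(m); i=1+st[1:,4].argmax(); p=np.argwhere(l==i)[:,::-1]
    lo=p[p[:,1]>=p[:,1].max()-1].mean(0); return 'tray lowest',lo.round(1),'right',p[p[:,0]>=p[:,0].max()-1].mean(0).round(1),'n',st[i,4],'centroid',c[i].round(2)
if __name__=="__main__":
    go(place(.0075)); print(*tray(cv2.imread('pics/side0.png'))); 
    if len(sys.argv)>2: print(*tray(cv2.imread(sys.argv[2])))
    b=eyes.snapshot('side'); cv2.imwrite('pics/'+sys.argv[1]+'.png',b); print(*tray(b))
    H,S,V=hsv(b); m=((H<8)|(H>172))&(S>110)&(V>60);m[:170]=0;m[290:]=0;m[:,:120]=0;m[:,200:]=0; print('red',blobs(m))
E
python3 look.py s6 pics/s5.png
```

```text
t 13.3 tcp [0.5004 0.2504 0.098 ] j [0.36 0.16 1.51 0.   1.48 0.54] F [-0.3   0.32  0.2 ] w 0.031
shift cm, now-frame [0.05 0.06 0.05] target-frame [0.05 0.06 0.05] turn [-0.0028  0.0017  0.001 ]
tray lowest [190.5 261.3] right [213.4 249.2] n 1822 centroid [183.8  233.32]
tray lowest [190.5 261.3] right [213.4 249.2] n 1472 centroid [187.02 237.82]
tray lowest [190.5 261.3] right [213.4 249.2] n 1450 centroid [187.23 238.08]
red [(np.int32(199), np.float64(171.12), np.float64(214.45), array([163, 206,  16,  18], dtype=int32))]
```

Request:
arm_command(series=[[0,0,0.03,0.03,-0.002,0.001,0],[0,0,0,0.03,0,0,0],[0,0,0,0,0,0,0],[0,0,0,0,0,0,0]])

```text
time: 13.75
tool_pos: [0.5008, 0.2504, 0.0975]
ee_rot: [-3.141, 0.001, 1.39]
wrist_force: [-0.7, 0.5, -1.3]
width: 0.0313
```

```bash
cat >> look.py <<'E'
    f=lambda n:cv2.imread(n,0)[240:268,175:222].astype(float)
    r=f('pics/side0.png')
    for n in('s5','s6',sys.argv[1]): print(n,'diff vs level, yellow end',np.abs(f(f'pics/{n}.png')-r).mean().round(2), 'mean',(f(f'pics/{n}.png')-r).mean().round(2))
E
python3 look.py s7
```

```text
t 13.75 tcp [0.5008 0.2504 0.0975] j [ 0.36  0.16  1.51 -0.    1.48  0.54] F [-0.67  0.53 -1.3 ] w 0.0313
shift cm, now-frame [ 0.05  0.03 -0.  ] target-frame [ 0.05  0.03 -0.  ] turn [-0.0007  0.0006  0.0009]
tray lowest [190.5 261.3] right [213.4 249.2] n 1822 centroid [183.8  233.32]
tray lowest [190.5 261.3] right [213.4 249.2] n 1444 centroid [187.25 238.15]
red [(np.int32(202), np.float64(171.29), np.float64(214.59), array([163, 206,  17,  18], dtype=int32))]
s5 diff vs level, yellow end 0.53 mean 0.26
s6 diff vs level, yellow end 0.54 mean 0.28
s7 diff vs level, yellow end 0.55 mean 0.29
```

Request:
arm_command(series=[[0,0,0,0.05,0,0,0],[0,0,0,0,0,0,0],[0,0,0,0,0,0,0]])

```text
time: 14.1
tool_pos: [0.5008, 0.2504, 0.0969]
ee_rot: [-3.141, 0.001, 1.39]
wrist_force: [1.0, 0.7, -0.8]
width: 0.0311
```

```bash
python3 look.py s8|grep -v tray
```

```text
t 14.1 tcp [0.5008 0.2504 0.0969] j [ 0.36  0.16  1.51 -0.    1.47  0.54] F [ 0.97  0.69 -0.77] w 0.0311
shift cm, now-frame [ 0.05  0.03 -0.06] target-frame [ 0.05  0.03 -0.06] turn [-0.0007  0.0006  0.0009]
red [(np.int32(202), np.float64(171.41), np.float64(214.8), array([163, 206,  17,  18], dtype=int32))]
s5 diff vs level, yellow end 0.53 mean 0.26
s6 diff vs level, yellow end 0.54 mean 0.28
s8 diff vs level, yellow end 1.41 mean 0.05
```

Request:
arm_command(series=[[0,0,0,0.05,0,0,0],[0,0,0,0,0,0,0],[0,0,0,0,0,0,0]])

```text
time: 14.45
tool_pos: [0.5008, 0.2504, 0.0964]
ee_rot: [-3.141, 0.001, 1.39]
wrist_force: [-0.2, 0.1, -0.8]
width: 0.0315
```

```bash
python3 look.py s9|grep -v tray
```

```text
t 14.45 tcp [0.5008 0.2504 0.0964] j [ 0.36  0.16  1.51 -0.    1.47  0.54] F [-0.22  0.07 -0.78] w 0.0315
shift cm, now-frame [ 0.05  0.03 -0.11] target-frame [ 0.05  0.03 -0.11] turn [-0.0007  0.0006  0.0009]
red [(np.int32(204), np.float64(171.5), np.float64(214.93), array([163, 206,  17,  19], dtype=int32))]
s5 diff vs level, yellow end 0.53 mean 0.26
s6 diff vs level, yellow end 0.54 mean 0.28
s9 diff vs level, yellow end 3.02 mean -0.7
```

Contact was at TCP z ≈ 0.097, where the tray just starts to move. I'll back off 0.5 mm to bare contact, then let go.

Request:
arm_command(series=[[0,0,0,-0.05,0,0,0],[0,0,0,0,0,0,0],[0,0,0,0,0,0,0],[0.9,0,0,0,0,0,0],[0.9,0,0,0,0,0,0],[0.9,0,0,0,0,0,0],[0.9,0,0,0,0,0,0],[0.9,0,0,0,0,0,0],[0.9,0,0,0,0,0,0],[0.9,0,0,0,0,0,0],[0.9,0,0,0,0,0,0]])

```text
time: 15.6
tool_pos: [0.5008, 0.2504, 0.097]
ee_rot: [-3.141, 0.001, 1.39]
wrist_force: [0.5, 0.0, 0.6]
width: 0.0843
```

```bash
python3 look.py s10; python3 -c "
import cv2;b=cv2.imread('pics/s10.png');cv2.imwrite('pics/c6.png',cv2.resize(b[170:280,115:225],(600,600),interpolation=cv2.INTER_CUBIC))"
```

```text
t 15.6 tcp [0.5008 0.2504 0.097 ] j [ 0.36  0.16  1.51 -0.    1.47  0.54] F [0.47 0.04 0.56] w 0.0843
shift cm, now-frame [ 0.04  0.02 -0.05] target-frame [ 0.04  0.02 -0.05] turn [-0.0007  0.0006  0.001 ]
tray lowest [190.5 261.3] right [213.4 249.2] n 1822 centroid [183.8  233.32]
tray lowest [188.8 254.4] right [211.3 241.9] n 1380 centroid [184.22 233.24]
red [(np.int32(91), np.float64(157.85), np.float64(216.22), array([151, 212,  16,  10], dtype=int32)), (np.int32(11), np.float64(155.36), np.float64(227.27), array([154, 225,   4,   5], dtype=int32))]
s5 diff vs level, yellow end 0.53 mean 0.26
s6 diff vs level, yellow end 0.54 mean 0.28
s10 diff vs level, yellow end 22.66 mean -15.66
```

View pics/c6.png

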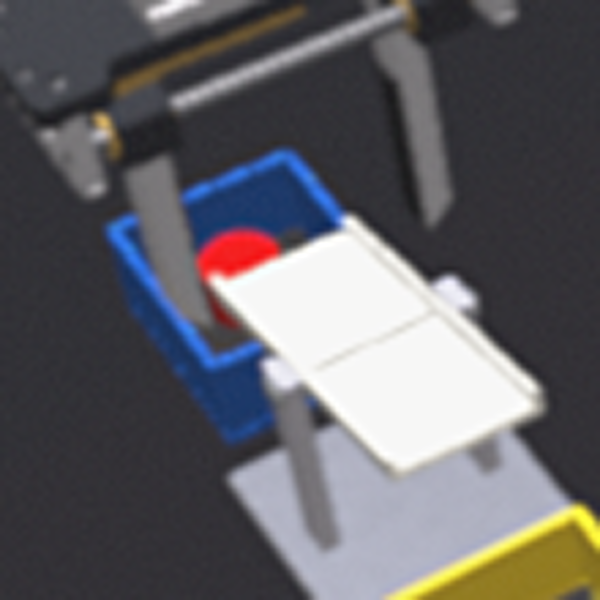

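The specimen has slid off into the blue receiver (red at side px (158,216)), and the tray is swinging back between the open fingers. I'll retreat straight up.

Request:
arm_command(series=[[0.9,0,0,0,0,0,0],[0.9,0,0,0,0,0,0],[0.9,0,0,-1,0,0,0],[0.9,0,0,-2,0,0,0],[0.9,0,0,-3,0,0,0],[0.9,0,0,-4,0,0,0],[0.9,0,0,-4,0,0,0],[0.9,-4,0,0,0,0,0],[0.9,-4,0,0,0,0,0],[0.9,-4,0,0,0,0,0],[0.9,-4,0,0,0,0,0],[0.9,-4,0,0,0,0,0],[0.9,0,0,0,0,0,0],[0.9,0,0,0,0,0,0],[0.9,0,0,0,0,0,0],[0.9,0,0,0,0,0,0]])

```text
time: 17.25
tool_pos: [0.4652, 0.0548, 0.2372]
ee_rot: [-3.141, 0.0, 1.392]
wrist_force: [0.3, 0.6, 0.0]
width: 0.0843
```

```bash
python3 look.py s11; python3 -c "
from h import *
a=eyes.snapshot('top');cv2.imwrite('pics/t11.png',a);b=cv2.imread('pics/s11.png')
f=lambda im,x,y,w,h:cv2.resize(im[y:y+h,x:x+w],(400,400),interpolation=cv2.INTER_CUBIC)
cv2.imwrite('pics/c7.png',np.hstack([f(a,130,150,400,220),f(b,110,170,340,270)]))"
```

```text
t 17.25 tcp [0.4652 0.0548 0.2372] j [-0.   -0.1   1.49 -0.    1.75  0.17] F [0.3  0.64 0.03] w 0.0843
shift cm, now-frame [19.92  0.07 13.96] target-frame [19.92  0.   13.97] turn [-0.0007  0.0003  0.003 ]
tray lowest [190.5 261.3] right [213.4 249.2] n 1822 centroid [183.8  233.32]
tray lowest [190.1 261.2] right [213.2 248.2] n 1468 centroid [184.17 236.09]
red [(np.int32(52), np.float64(154.52), np.float64(224.1), array([151, 217,  10,  13], dtype=int32))]
s5 diff vs level, yellow end 0.53 mean 0.26
s6 diff vs level, yellow end 0.54 mean 0.28
s11 diff vs level, yellow end 2.09 mean -0.25
```

View pics/c7.png

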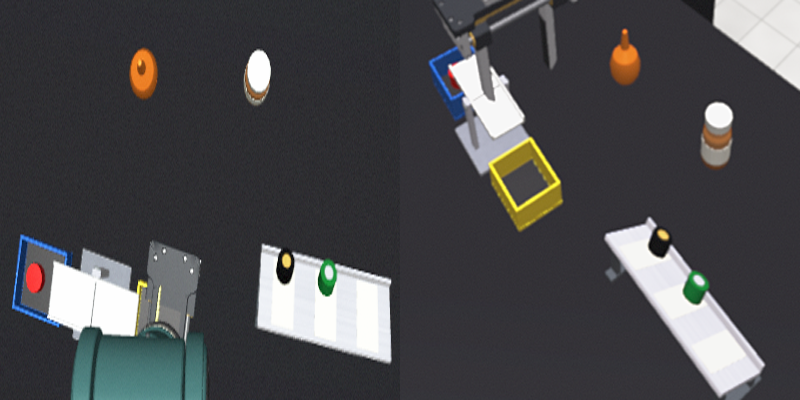

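The red specimen lies in the blue receiver (top px ≈ (165,303)), the tray is practically level again, and the black and green specimens, blower and bottle are where they were. I'm letting it settle for half a second before handing in.

Request:
arm_command(series=[[0.9,0,0,0,0,0,0],[0.9,0,0,0,0,0,0],[0.9,0,0,0,0,0,0],[0.9,0,0,0,0,0,0],[0.9,0,0,0,0,0,0]])

```text
time: 17.85
tool_pos: [0.465, 0.0537, 0.2371]
ee_rot: [-3.141, 0.001, 1.39]
wrist_force: [0.4, -0.4, 0.2]
width: 0.0849
```

```bash
python3 look.py s12|tail -5; python3 -c "
from bench import job
print(job.close_job())"
```

```text
tray lowest [190.5 261.2] right [213.2 248.2] n 1468 centroid [184.14 236.18]
red [(np.int32(52), np.float64(154.52), np.float64(224.1), array([151, 217,  10,  13], dtype=int32))]
s5 diff vs level, yellow end 0.53 mean 0.26
s6 diff vs level, yellow end 0.54 mean 0.28
s12 diff vs level, yellow end 1.82 mean -0.1
the job is handed in; nothing more can be done
None
```

The red specimen is in the blue receiver, and I handed the job in at about 18 s of the 43 s allowed. I gripped it square to the slope, set it upright on the blue half of the tray about 45 mm from the axle, and let go. Its own weight tipped the tray and it slid in.

- **Last pictures:** the specimen lies still in the blue receiver, and the robot is clear of everything. The black and green specimens, blower and bottle look unmoved.
- **Contact with the tray:** while lowering in 0.5 mm steps to find contact, the held specimen pressed the tray about 0.5–1 mm down. I backed off 0.5 mm before releasing. The gripper was not seen to touch the tray, and the last wrist force readings I took were all under 2 N.
- **Small disagreement:** in the last check the tray was still up to about 1 pixel off its starting level and slowly returning.
- **Camera fit:** the two cameras disagreed by about 2 mm, within their stated accuracy.

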